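# Set the stop lever to its index tab and snug its clamp nut

## Robot

A 6-joint arm with a two-finger parallel gripper is mounted at the origin on the work surface. World frame = base frame: x ahead of the robot, y to its left, z up, the work surface at z = 0. Lengths are in mm, angles in rad, forces in N, time in s.
With the tool pointing down it reaches from about 350 to 975 mm from the base axis. Payload 7.1 kg.
Tool frame: the origin (TCP) lies between the finger pads; the fingertips stand 8 mm ahead of it and the grasp point (between the pads) lies 11 mm behind it; x points along the fingers, y is the direction in which the jaws open and shut, and the axes are right-handed (so a half turn about x gives the same grasp; the last joint's range is limited). The gripper opens to 88 mm and grips with 3 to 60 N. Pads are 20 mm wide; open, the fingers measure 115 mm over their backs; the gripper's body (75 mm by 178 mm) begins 61 mm behind the grasp point.
Start: joints at [-1.154, 0.423, 1.63, -0, 1.089, -0.019], TCP at [263.85, -566.558, 230.675] pointing down, gripper open.
Joint ranges: [-3, 3], [-0.9, 2.11], [0.09, 2.58], [-1.31, 4.45], [0.11, 2.69], [-2.54, 2.54]. Speed limits (rad/s): [2.39, 2.39, 3.01, 3.14, 3.14, 3.14].

## Interface

Orientations are given as a rotation vector (axis times angle).
In Python, from workcell import ctrl gives the robot as it stands.
- The arm moves only by the tool apply_moves, never from a script. Its argument "increments" is a list of rows, each an object with "gripper": the opening in per cent of the stroke, from 0 (shut) to 100 (fully open); "delta_pos": the shift along the tool's x, y, z in cm, a list of three; "dr": the turn, a rotation vector about the tool's x, y, z in rad, a list of three. In form: [{"gripper": gripper, "delta_pos": [dx, dy, dz], "dr": [ax, ay, az]}, ...]. A call has exactly 5 rows; each row shifts and turns the commanded pose from where the row before left it, along the tool's axes as they then stand; what a row does not reach is not made up. A row lasts 1/12 s, in which the tool goes at most 41.7 mm and 7.16 degrees, less where a joint would pass 70% of its speed; a pose out of reach is approached as far as the arm can. A call with a gripper value outside its range is refused whole. The fingers move at their own pace and stop on an object; the grip force is fixed at half the most. Time passes only in rows, so rows that do not move let the fingers close, or fill a call up. It gives the time, the measured TCP pose, the force and the opening at its end, in the units of the state.
- ctrl.get_obs(): the state, without advancing time (a new reading comes with each control period).
- ctrl.get_image(name): name is "scene" or "top" or "wrist"; returns a dict with "img" (400x640x3 uint8, red, green, blue), "range_z" (400x640 float32, mm along the optical axis (not along the pixel's ray), 0 where there is no reading), "mtx" (3x3 intrinsics, pixels), "k1" (the pictures are not rectified: a ray, as slopes to the right and down, at radius r is drawn at 1 + k1 r^2 times it, then the intrinsics apply), "rvec" (rotation vector, rad) and "tvec" (3), from world to camera coordinates, as OpenCV has them. Camera axes: x right, y down, z forward; pixel columns grow to the right and rows downward; lengths in mm; the calibration is good to about 2 mm. A picture is of the moment at which its call begins.
- ctrl.close_job(): hands the job in, once; it reports no verdict.
The state is a dict: "t": time; "qpos": joint angles; "qvel": joint speeds; "joint_torque": joint torques, N m; "ee_pos": TCP position; "orientation": TCP orientation; "ft_force": force on the tool from outside, world axes, zero at the start; "moment": the same for the moment, N m; "width": finger opening in mm.
Only numpy, scipy, OpenCV 4.12 (cv2) and the standard library are available. Lean on these libraries where they do the work, as an engineer would, in place of code of your own. Each camera call takes 0.05 s, during which the arm holds its last target. There are 200 camera calls.

## Task

Swing the stop lever on the tooling plate round until its pointed end lines up with the point of the index tab on the scale. Then screw the hex nut on its pivot down by hand (clockwise) until it is fully home on its washer, and no further: a nut driven on drags the lever round, and the lever must stay on its mark. Leave the index tab and everything else on the bench where they are.

Things in the scene. Friction and masses are not known exactly. Their poses are not given: they have to be found in the camera images.
- plate: Aluminium tooling plate fixed to the bench, 310 x 400 mm, its top 15 mm above the bench. Origin: on the bench, directly below the lever's pivot; z up; -x points from the pivot to the middle of the scale (roughly towards the robot). It spans x -210 to 100 and y -200 to 200 mm. A raised grey arc (the scale), top 18 mm above the bench, runs round the pivot at 151 to 185 mm radius.
- lever (a joint): Angle of the stop lever about the vertical pivot, rad. 0: the lever points along the plate's -x; it grows counter-clockwise seen from above; range -1.15 to 1.15. Dry friction holds it where it is left: about 0.6 N m (5 N at its grip) moves it.
- lever_grip (a point): On the axis of the lever's upright round black grip, 64 mm above the bench. The grip is fixed to the lever: 22 mm diameter, 37 to 82 mm above the bench, 122 mm from the pivot. The lever is a flat steel bar 24 mm wide, its top 37 mm above the bench, with a round hub 48 mm wide. Site axes are the lever's: -x points from the pivot out along the lever, z up.
- lever_point (a point): The pointed outer end of the lever, 156 mm from the pivot, 32 mm above the bench. -x points outward along the lever.
- tab_point (a point): Inner point of the index tab, 168 mm from the pivot, 22 mm above the bench: it marks the lever's angle. The tab, a dark steel block 22 x 16 mm with a clamp screw on top (37 mm above the bench), reaches out to 197 mm from the pivot; it is clamped stiffly on the scale. -x points radially outward, y along the arc. The lever's point passes 12 mm inside it without touching.
- nut_mid (a point): On the axis of the steel hex nut, 24 mm above its underside: a good height to grip. 34 mm across flats, 39 across corners, flats from 1 to 35 mm above its underside. Upright axis on the pivot; a 12 mm stud through it ends 85 mm above the bench. Site x is square to a pair of flats (others every 60 degrees) and turns with the nut; the lever carries the nut round with it.
- nut_foot (a point): Centre of the nut's underside; at nut_seat when home. Coarse right-hand thread: clockwise from above lowers it 12 mm a turn. It starts 1.3 to 2.4 rad short of home, turns with 0.06 N m up to a hard stop and stays where left. Past the stop, more than about 0.6 N m drags the lever round off its mark, so feel for the stop. Once home the lever can still be moved with the same effort.
- nut_seat (a point): Centre of the top of the washer (42 mm diameter) on the lever, 39 mm above the bench, on the pivot.
- test_cube: Bystander: loose machined aluminium cube, 40 mm, standing on a back corner of the plate. Origin: centre of its underside.
- vee_block: Bystander: loose steel vee block, 50 x 45 x 35 mm, on the other back corner of the plate. Origin: centre of its underside.
- spanner: Bystander: loose spanner 190 mm long, lying on the bench to the left; not needed. Origin: under its middle.
- mug: Bystander: white mug, 80 mm wide, 95 mm tall, on the bench to the left. Origin: centre of its underside.
- tool_holder: Bystander: steel milling tool holder, 63 mm wide, 95 mm tall, standing on the bench at the right. Origin: centre of its underside.
- mouse: Bystander: computer mouse 105 x 60 x 28 mm on the bench to the right. Origin: centre of its underside.
- bar_stock: Bystander: square aluminium bar 140 x 30 x 30 mm lying on the bench to the left. Origin: centre of its underside.

How it is judged (in metres and radians):
On the way, in this order (a step that is already met when the one before it is completed fails the run):
1. the lever's point is lined up with the tab's point (within 5 mm along the arc) while the nut is still loose (y of lever_point in the frame of tab_point between -0.005 and 0.005 m and z of nut_foot in the frame of nut_seat above 0.001 m), for 0.3 s.
2. the nut is screwed home with the lever lined up (y of lever_point in the frame of tab_point between -0.005 and 0.005 m and z of nut_foot in the frame of nut_seat below 0.0005 m), for 0.2 s.
At the end, for the whole second after the job is handed in: The lever is at rest, its point within 5 mm, along the arc, of the tab's point, and the nut is home on its washer (gap under 0.5 mm, about a quarter radian of turn) (all of step 2 and velocity of joint lever between -0.02 and 0.02 rad/s); the robot touches nothing.
It fails at once if the index tab is shifted by more than 5 mm (distance of tab_point from where it was at the start of the episode above 0.005 m).
It fails at once if a bystander is moved by more than 25 mm (distance of any of test_cube, vee_block, spanner, mug, tool_holder, mouse, bar_stock from where it was at the start of the episode above 0.025 m).
It fails at once if with the nut home, the lever's point is more than 20 mm off the tab's point (nut driven on and the lever dragged round, or tightened at the wrong angle) (z of nut_foot in the frame of nut_seat below 0.0005 m and (y of lever_point in the frame of tab_point above 0.02 m or y of lever_point in the frame of tab_point below -0.02 m)).
It also fails if it takes over 64 s, if anything falls off the work surface, if the arm or the gripper's body presses on something with over 40 N, if the wrist force passes 120 N, or if a joint passes its speed limit or range.

## Working session

There is one attempt and no reset: what is moved stays moved. The work goes in short steps, Python scripts to look and compute and a tool call to move; the robot and the scene stay as the last step left them, time stands still between calls to the robot, and variables do not carry over. Pictures are saved under pics/ and viewed, about 8 in all and at most 12, crops included, and the job is handed in when it is done.

Besides the shell and the picture viewer there is one more tool, called after "Emit:" in YAML: its name, and indented under it one key for each argument. apply_moves: Moves the arm, as the interface text tells. Its arguments: {"type":"object","properties":{"increments":{"type":"array","items":{"type":"object","properties":{"gripper":{"type":"number"},"delta_pos":{"type":"array","items":{"type":"number"}},"dr":{"type":"array","items":{"type":"number"}}}}}},"required":["increments"]}

```bash
mkdir -p pics
cat > h.py <<'E'
import numpy as np, cv2
from scipy.spatial.transform import Rotation as R
from workcell import ctrl
def grab(n):
    d=ctrl.get_image(n); np.savez('/tmp/%s.npz'%n,**d); return d
def load(n): return dict(np.load('/tmp/%s.npz'%n))
def ray(d,u,v):
    K=np.array(d['mtx']);x=np.array([(u-K[0,2])/K[0,0],(v-K[1,2])/K[1,1]]);k=float(d['k1']);y=x.copy()
    for _ in range(20): y=x/(1+k*(y@y))
    return np.append(y,1)
def w(d,u,v,z=None):
    "pixel->world by depth, or on plane z"
    Rm=R.from_rotvec(np.ravel(d['rvec'])).as_matrix();t=np.ravel(d['tvec']);r=Rm.T@ray(d,u,v);c=-Rm.T@t
    s=(z-c[2])/r[2] if z is not None else float(d['range_z'][int(round(v)),int(round(u))])
    return c+s*r
def px(d,p):
    Rm=R.from_rotvec(np.ravel(d['rvec'])).as_matrix();q=Rm@np.array(p)+np.ravel(d['tvec']);y=q[:2]/q[2];y=y*(1+float(d['k1'])*(y@y));K=np.array(d['mtx'])
    return K[0,0]*y[0]+K[0,2],K[1,1]*y[1]+K[1,2]
def save(img,n): cv2.imwrite('pics/'+n,img[:,:,::-1])
E
python3 - <<'E'
from h import *
o=ctrl.get_obs();print({k:np.round(v,3) for k,v in o.items()})
for n in('top','scene'):
    d=grab(n);save(d['img'],n+'0.png')
E
```

```text
{'t': np.float64(0.0), 'qpos': array([-1.154,  0.424,  1.631, -0.   ,  1.089, -0.019]), 'qvel': array([ 0.   , -0.001, -0.   , -0.   , -0.001,  0.001]), 'joint_torque': array([ 1.0000e-03, -5.4462e+01, -2.7367e+01,  6.4000e-02,  2.3000e-02,
       -0.0000e+00]), 'ee_pos': array([ 263.636, -566.076,  229.926]), 'orientation': array([ 1.981,  0.44 , -1.981]), 'ft_force': array([-0.444,  0.14 , -0.181]), 'moment': array([-0.032,  0.025, -0.033]), 'width': np.float64(87.704)}
```

View pics/top0.png

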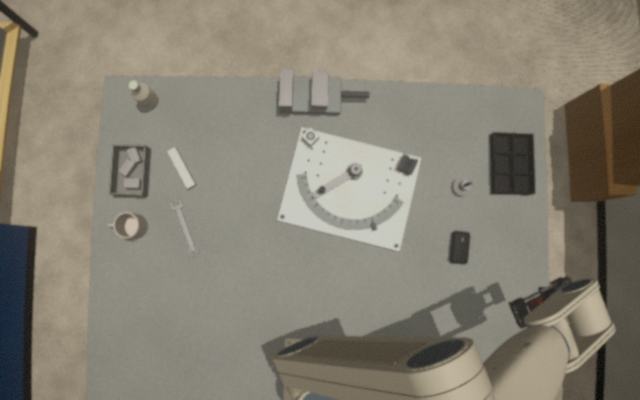

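The top view shows the pivot at about (355,170), the grip at about (321,190) and the tab at about (374,225). I'll enlarge that area.

Run:
```python
from h import *
d=load('top');c=d['img'][120:255,270:430]
save(cv2.resize(c,None,fx=5,fy=5,interpolation=cv2.INTER_CUBIC)[:600],'top1.png')
for p in((355,170,60),(321,190,82),(374,225,37)):print(w(d,*p).round(1) if 0 else w(d,p[0],p[1],p[2]).round(1), w(d,p[0],p[1]).round(1))
s=load('scene');print([np.round(px(s,w(d,*p)),0) for p in((355,170,60),(321,190,82),(374,225,37))])
```

```text
[634.4 -96.8  60. ] [631.4 -95.   78.2]
[566.7   7.8  82. ] [566.    8.   87.7]
[ 466.6 -161.    37. ] [ 467.  -162.1   28.7]
[array([272., 204.]), array([310., 193.]), array([276., 176.])]
```

View pics/top1.png

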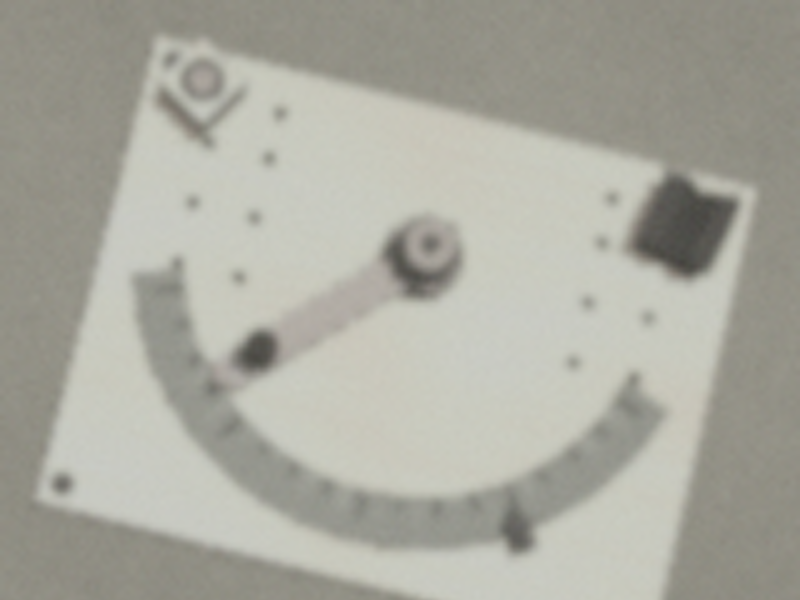

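Run:
```python
from h import *
d=load('top');f=lambda x,y,z:w(d,270+x/5,120+y/5,z)
for n,p in dict(c1=(155,35,15),c2=(755,188,15),c3=(38,500,15),stud=(430,243,85),tabp=(513,492,22),tabo=(518,550,30),lev=(208,388,32),grip=(262,345,82)).items():print(n,f(*p).round(1))
a,b=f(155,35,15),f(755,188,15);e=(b-a)/np.linalg.norm(b-a);print('yaw plate',np.arctan2(e[0],-e[1]),np.linalg.norm(b-a))
# plate -y = e ; +x perpendicular
X=np.array([-e[1],e[0],0]);print('X',X);print('pivot from corners',(a+b)/2-100*X)
o=ctrl.get_obs();print('tool axes cols',R.from_rotvec(o['orientation']).as_matrix().round(3))
```

```text
c1 [777.2  74.9  15. ]
c2 [ 688.2 -314.4   15. ]
c3 [475.9 140.5  15. ]
stud [634.7 -97.3  85. ]
tabp [ 488.  -158.3   22. ]
tabo [ 451.2 -160.9   30. ]
lev [547.8  35.3  32. ]
grip [569.8   3.6  82. ]
yaw plate -0.2249072498223719 399.42694130804097
X [ 0.9748148  -0.22301595  0.        ]
pivot from corners [635.22624984 -97.44135946  15.        ]
tool axes cols [[-0.001  0.422 -0.907]
 [ 0.001 -0.907 -0.422]
 [-1.    -0.001 -0.   ]]
```

Emit:
apply_moves:
  increments:
    - {"gripper": 100, "delta_pos": [-0.67, -2.05, -3.13], "dr": [0, 0, 0]}
    - {"gripper": 100, "delta_pos": [-0.67, -2.05, -3.13], "dr": [0, 0, 0]}
    - {"gripper": 100, "delta_pos": [-0.67, -2.05, -3.13], "dr": [0, 0, 0]}
    - {"gripper": 100, "delta_pos": [-0.67, -2.05, -3.13], "dr": [0, 0, 0]}
    - {"gripper": 100, "delta_pos": [-0.67, -2.05, -3.13], "dr": [0, 0, 0]}

```text
t: 0.52
ee_pos: [362.8, -405.9, 264.1]
orientation: [1.981, 0.439, -1.981]
ft_force: [0.7, -0.1, 0.1]
width: 87.9
```

Emit:
apply_moves:
  increments:
    - {"gripper": 100, "delta_pos": [-0.67, -2.05, -3.13], "dr": [0, 0, 0]}
    - {"gripper": 100, "delta_pos": [-0.67, -2.05, -3.13], "dr": [0, 0, 0]}
    - {"gripper": 100, "delta_pos": [-0.67, -2.05, -3.13], "dr": [0, 0, 0]}
    - {"gripper": 100, "delta_pos": [-0.67, -2.05, -3.13], "dr": [0, 0, 0]}
    - {"gripper": 100, "delta_pos": [-0.67, -2.05, -3.13], "dr": [0, 0, 0]}

```text
t: 0.93
ee_pos: [461.5, -246.8, 297.8]
orientation: [1.98, 0.439, -1.981]
ft_force: [0.4, -0.2, -0.7]
width: 88.0
```

Emit:
apply_moves:
  increments:
    - {"gripper": 100, "delta_pos": [-0.67, -2.05, -3.13], "dr": [0, 0, 0]}
    - {"gripper": 100, "delta_pos": [-0.67, -2.05, -3.13], "dr": [0, 0, 0]}
    - {"gripper": 100, "delta_pos": [-0.67, -2.05, -3.13], "dr": [0, 0, 0]}
    - {"gripper": 100, "delta_pos": [0, 0, 0], "dr": [0, 0, 0]}
    - {"gripper": 100, "delta_pos": [0, 0, 0], "dr": [0, 0, 0]}

```text
t: 1.35
ee_pos: [520.8, -151.7, 317.7]
orientation: [1.978, 0.442, -1.978]
ft_force: [-0.2, -0.2, -0.1]
width: 88.0
```

Run:
```python
from h import *
o=ctrl.get_obs();print(o['t'],o['ee_pos'],o['qpos'].round(3) if hasattr(o['qpos'],'round') else o['qpos'])
print(R.from_rotvec(o['orientation']).as_matrix().round(3))
d=grab('wrist');save(d['img'],'w0.png')
for p in((635,-97,85),(488,-158,22),(570,4,82)):print(np.round(px(d,p),0))
```

```text
1.35 [ 520.83169514 -151.70546505  317.72340279] [-0.305  0.208  1.724 -0.     1.209  0.826]
[[-0.     0.425 -0.905]
 [-0.    -0.905 -0.425]
 [-1.     0.     0.   ]]
[315.  62.]
[310. 189.]
[210.  78.]
```

View pics/w0.png

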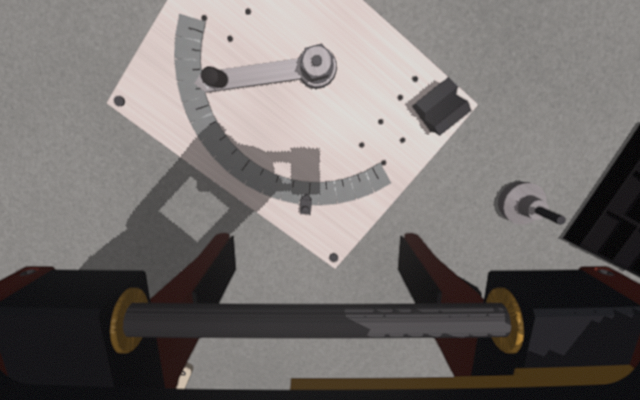

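The wrist view is clear: nut at (317,64), grip at (212,77), tab at (306,203). I'll enlarge it for the measurements.

Run:
```python
from h import *
d=load('wrist');a=lambda x0,y0:cv2.resize(d['img'][y0:y0+60,x0:x0+66],None,fx=6,fy=6,interpolation=cv2.INTER_CUBIC)
save(np.hstack([np.vstack([a(284,34),a(273,165)])[:600]]),'x.png')
b=cv2.resize(d['img'][40:140,170:236],None,fx=6,fy=6,interpolation=cv2.INTER_CUBIC)
save(np.hstack([np.vstack([a(284,34),a(273,165)])[:600],b[:600]]),'w1.png')
```

```text
(no output)
```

View pics/w1.png

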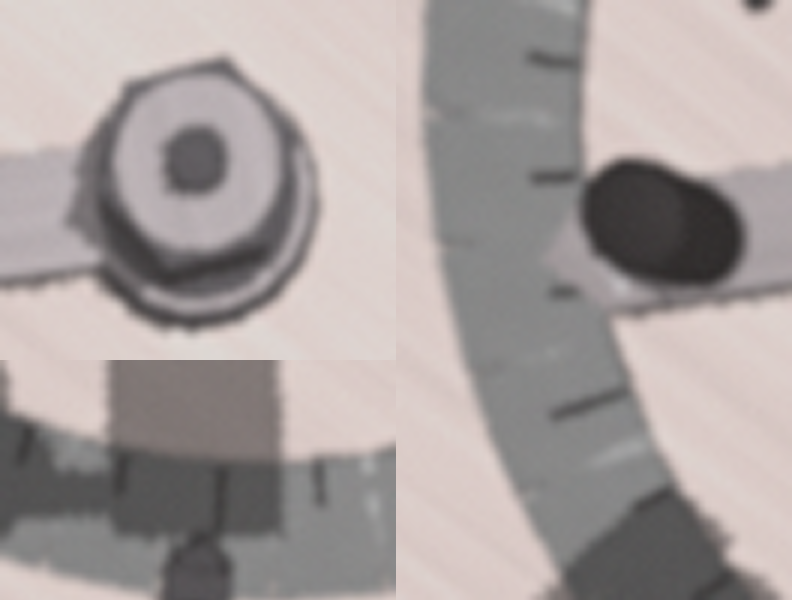

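Run:
```python
from h import *
d=load('wrist')
P=w(d,316.8,60.3,85);print('piv',P)
for n,p in dict(tab=(306.6,193.5,22),tabhi=(306.6,193.5,30),tabo=(305,213,30),lev=(195.3,82.5,32),grip=(209,76,82),stud=(316.8,60.3,85)).items():
    q=w(d,*p);v=q-P;print(n,q.round(1),w(d,*p[:2]).round(1),'r',np.hypot(*v[:2]).round(1),'ang',(np.arctan2(v[1],v[0])%(2*np.pi)).round(3))
```

```text
piv [636.87733463 -97.92281582  85.        ]
tab [ 479.8 -155.9   22. ] [ 479.  -156.1   18.7] r 167.4 ang 3.495
tabhi [ 481.7 -155.2   30. ] [ 479.  -156.1   18.7] r 165.4 ang 3.495
tabo [ 454.9 -165.1   30. ] [ 457.9 -164.1   39.7] r 193.9 ang 3.495
lev [554.5  34.6  32. ] [554.9  32.5  38. ] r 156.1 ang 2.127
grip [571.2   5.2  82. ] [571.3   5.   82.6] r 122.3 ang 2.138
stud [636.9 -97.9  85. ] [636.7 -98.   86.5] r 0.0 ang 0.0
```

Emit:
apply_moves:
  increments:
    - {"gripper": 100, "delta_pos": [1.5, -2.41, -2.26], "dr": [0, 0, 0]}
    - {"gripper": 100, "delta_pos": [1.5, -2.41, -2.26], "dr": [0, 0, 0]}
    - {"gripper": 100, "delta_pos": [1.5, -2.41, -2.26], "dr": [0, 0, 0]}
    - {"gripper": 100, "delta_pos": [1.5, -2.41, -2.26], "dr": [0, 0, 0]}
    - {"gripper": 100, "delta_pos": [1.5, -2.41, -2.26], "dr": [0, 0, 0]}

```text
t: 1.82
ee_pos: [571.3, 3.1, 241.6]
orientation: [1.981, 0.436, -1.983]
ft_force: [0.5, 0.7, 0.1]
width: 88.3
```

Emit:
apply_moves:
  increments:
    - {"gripper": 100, "delta_pos": [0.8, 0, 0], "dr": [-0.12, 0, 0]}
    - {"gripper": 100, "delta_pos": [0.8, 0, 0], "dr": [-0.12, 0, 0]}
    - {"gripper": 100, "delta_pos": [0.8, 0, 0], "dr": [-0.12, 0, 0]}
    - {"gripper": 100, "delta_pos": [0.8, 0, 0], "dr": [-0.12, 0, 0]}
    - {"gripper": 100, "delta_pos": [0.8, 0, 0], "dr": [-0.12, 0, 0]}

```text
t: 2.23
ee_pos: [571.0, 1.9, 201.8]
orientation: [1.587, 0.91, -1.59]
ft_force: [-0.6, -0.1, -0.1]
width: 88.2
```

Emit:
apply_moves:
  increments:
    - {"gripper": 100, "delta_pos": [0.8, 0, 0], "dr": [-0.12, 0, 0]}
    - {"gripper": 100, "delta_pos": [0.8, 0, 0], "dr": [-0.12, 0, 0]}
    - {"gripper": 100, "delta_pos": [0.8, 0, 0], "dr": [-0.12, 0, 0]}
    - {"gripper": 100, "delta_pos": [0.8, 0, 0], "dr": [-0.12, 0, 0]}
    - {"gripper": 100, "delta_pos": [0.8, 0, 0], "dr": [-0.12, 0, 0]}

```text
t: 2.65
ee_pos: [571.0, 1.7, 161.9]
orientation: [1.158, 1.242, -1.16]
ft_force: [0.9, -0.2, -0.1]
width: 87.7
```

Emit:
apply_moves:
  increments:
    - {"gripper": 100, "delta_pos": [0.8, 0, 0], "dr": [-0.12, 0, 0]}
    - {"gripper": 100, "delta_pos": [0.8, 0, 0], "dr": [-0.12, 0, 0]}
    - {"gripper": 100, "delta_pos": [0.8, 0, 0], "dr": [-0.12, 0, 0]}
    - {"gripper": 100, "delta_pos": [0.8, 0, 0], "dr": [-0.12, 0, 0]}
    - {"gripper": 100, "delta_pos": [0, 0, 0], "dr": [0, 0, 0]}

```text
t: 3.07
ee_pos: [570.0, 1.9, 128.9]
orientation: [0.796, 1.423, -0.8]
ft_force: [0.1, -0.5, 0.1]
width: 88.2
```

```bash
cat >> h.py <<'E'
def st(T=None):
    "state; T: world TCP target -> tool delta in cm"
    o=ctrl.get_obs();M=R.from_rotvec(o['orientation']).as_matrix()
    print('t',round(float(o['t']),2),'p',np.round(o['ee_pos'],1),'yaw',np.arctan2(M[1,1],M[0,1]).round(3),'x',M[:,0].round(3),'q1,q6',np.round([o['qpos'][0],o['qpos'][5]],3),'F',np.round(o['ft_force'],1),'M',np.round(o['moment'],2),'w',round(float(o['width']),1))
    if T is not None: print('delta cm',(M.T@(np.array(T)-o['ee_pos'])/10).round(2))
    return o,M
E
python3 -c "
from h import *
st((571.7,5.5,53))"
```

```text
t 3.07 p [570.    1.9 128.9] yaw 0.547 x [-0.004 -0.    -1.   ] q1,q6 [-0.017 -0.564] F [ 0.1 -0.5  0.1] M [-0.03 -0.1   0.02] w 88.2
delta cm [ 7.59  0.36 -0.21]
```

Emit:
apply_moves:
  increments:
    - {"gripper": 100, "delta_pos": [2.5, 0.36, -0.21], "dr": [0, 0, 0]}
    - {"gripper": 100, "delta_pos": [2.6, 0, 0], "dr": [0, 0, 0]}
    - {"gripper": 100, "delta_pos": [2.5, 0, 0], "dr": [0, 0, 0]}
    - {"gripper": 0, "delta_pos": [0, 0, 0], "dr": [0, 0, 0]}
    - {"gripper": 0, "delta_pos": [0, 0, 0], "dr": [0, 0, 0]}

```text
t: 3.48
ee_pos: [572.6, 6.4, 54.1]
orientation: [0.801, 1.421, -0.804]
ft_force: [-0.6, -0.0, 0.5]
width: 78.0
```

Emit:
apply_moves:
  increments:
    - {"gripper": 0, "delta_pos": [0, 0, 0], "dr": [0, 0, 0]}
    - {"gripper": 0, "delta_pos": [0, 0, 0], "dr": [0, 0, 0]}
    - {"gripper": 0, "delta_pos": [0, 0, 0], "dr": [0, 0, 0]}
    - {"gripper": 0, "delta_pos": [0, 0, 0], "dr": [0, 0, 0]}
    - {"gripper": 0, "delta_pos": [0, 0, 0], "dr": [0, 0, 0]}

```text
t: 3.9
ee_pos: [574.3, 7.4, 55.7]
orientation: [0.8, 1.418, -0.799]
ft_force: [-0.2, 0.3, -0.6]
width: 44.7
```

```bash
python3 -c "
from h import *
st((571.7,5.5,53))"
```

```text
t 3.9 p [574.3   7.4  55.7] yaw 0.545 x [ 0.001  0.    -1.   ] q1,q6 [-0.008 -0.553] F [-0.2  0.3 -0.6] M [-0.02 -0.04 -0.01] w 44.7
delta cm [ 0.27 -0.32  0.03]
```

Emit:
apply_moves:
  increments:
    - {"gripper": 0, "delta_pos": [0.2, -0.3, 0], "dr": [0, 0, 0]}
    - {"gripper": 0, "delta_pos": [0, 0, 0], "dr": [0, 0, 0]}
    - {"gripper": 0, "delta_pos": [0, 0, 0], "dr": [0, 0, 0]}
    - {"gripper": 0, "delta_pos": [0, 0, 0], "dr": [0, 0, 0]}
    - {"gripper": 0, "delta_pos": [0, 0, 0], "dr": [0, 0, 0]}

```text
t: 4.32
ee_pos: [571.1, 5.9, 52.7]
orientation: [0.799, 1.419, -0.799]
ft_force: [-0.4, 0.7, -0.3]
width: 21.0
```

```bash
python3 -c "
from h import *
o,M=st((571.7,5.5,53))
v=np.array(o['ee_pos'])-[636.5,-97.9,0];print(np.hypot(*v[:2]),np.arctan2(v[1],v[0]))"
```

```text
t 4.32 p [571.1   5.9  52.7] yaw 0.545 x [-0.  0. -1.] q1,q6 [-0.011 -0.556] F [-0.4  0.7 -0.3] M [ 0.07 -0.06 -0.01] w 21.0
delta cm [-0.03  0.03  0.07]
122.6952537136338 2.1331598882750775
```

Emit:
apply_moves:
  increments:
    - {"gripper": 0, "delta_pos": [0, -1.39, 0.1], "dr": [-0.1135, 0, 0]}
    - {"gripper": 0, "delta_pos": [0, -1.39, 0.1], "dr": [-0.1135, 0, 0]}
    - {"gripper": 0, "delta_pos": [0, -1.39, 0.1], "dr": [-0.1135, 0, 0]}
    - {"gripper": 0, "delta_pos": [0, -1.39, 0.1], "dr": [-0.1135, 0, 0]}
    - {"gripper": 0, "delta_pos": [0, -1.39, 0.1], "dr": [-0.1135, 0, 0]}

```text
t: 4.73
ee_pos: [526.1, -45.5, 52.7]
orientation: [0.356, 1.54, -0.354]
ft_force: [6.9, 1.8, -7.8]
width: 21.3
```

```bash
cat >> h.py <<'E'
def ang():
    o,M=st();v=np.array(o['ee_pos'])-[636.5,-97.9,0];print('r',np.hypot(*v[:2]).round(1),'ang',(np.arctan2(v[1],v[0])%(2*np.pi)).round(3))
E
python3 -c "
from h import *
ang()"
```

```text
t 4.73 p [526.1 -45.5  52.7] yaw 1.118 x [ 0.002  0.    -1.   ] q1,q6 [-0.109 -1.228] F [ 6.9  1.8 -7.8] M [ 0.21 -1.   -0.15] w 21.3
r 122.2 ang 2.699
```

Emit:
apply_moves:
  increments:
    - {"gripper": 0, "delta_pos": [0, -1.39, 0.1], "dr": [-0.1135, 0, 0]}
    - {"gripper": 0, "delta_pos": [0, -1.39, 0.1], "dr": [-0.1135, 0, 0]}
    - {"gripper": 0, "delta_pos": [0, -1.39, 0.1], "dr": [-0.1135, 0, 0]}
    - {"gripper": 0, "delta_pos": [0, -1.39, 0.1], "dr": [-0.1135, 0, 0]}
    - {"gripper": 0, "delta_pos": [0, -1.39, 0.1], "dr": [-0.1135, 0, 0]}

```text
t: 5.15
ee_pos: [515.7, -113.6, 52.7]
orientation: [-0.089, 1.566, 0.09]
ft_force: [8.8, 6.4, -7.8]
width: 21.6
```

Emit:
apply_moves:
  increments:
    - {"gripper": 0, "delta_pos": [0, -1.39, 0.1], "dr": [-0.1135, 0, 0]}
    - {"gripper": 0, "delta_pos": [0, -1.39, 0.1], "dr": [-0.1135, 0, 0]}
    - {"gripper": 0, "delta_pos": [0, 0, 0], "dr": [0, 0, 0]}
    - {"gripper": 0, "delta_pos": [0, 0, 0], "dr": [0, 0, 0]}
    - {"gripper": 0, "delta_pos": [0, 0, 0], "dr": [0, 0, 0]}

```text
t: 5.57
ee_pos: [522.9, -141.2, 52.7]
orientation: [-0.265, 1.552, 0.263]
ft_force: [5.5, -2.1, -6.1]
width: 21.3
```

```bash
python3 -c "
from h import *
ang()
d=grab('scene');save(d['img'],'s1.png')
d=grab('wrist')
for p in ((479.8,-155.9,22),(636.5,-98,85)):print(px(d,p))"
```

```text
t 5.57 p [ 522.9 -141.2   52.7] yaw 1.907 x [ 0.003 -0.001 -1.   ] q1,q6 [-0.286 -2.193] F [ 5.5 -2.1 -6.1] M [ 0.01 -0.9   0.22] w 21.3
r 121.6 ang 3.506
(np.float64(317.4938871472043), np.float64(160.66976816795832))
(np.float64(322.92542343461344), np.float64(491.8498919713912))
```

Emit:
apply_moves:
  increments:
    - {"gripper": 100, "delta_pos": [0, 0, 0], "dr": [0, 0, 0]}
    - {"gripper": 100, "delta_pos": [0, 0, 0], "dr": [0, 0, 0]}
    - {"gripper": 100, "delta_pos": [0, 0, 0], "dr": [0, 0, 0]}
    - {"gripper": 100, "delta_pos": [0, 0, 0], "dr": [0, 0, 0]}
    - {"gripper": 100, "delta_pos": [0, 0, 0], "dr": [0, 0, 0]}

```text
t: 6.08
ee_pos: [521.0, -140.4, 52.8]
orientation: [-0.264, 1.555, 0.264]
ft_force: [0.8, -0.2, -0.3]
width: 51.4
```

Emit:
apply_moves:
  increments:
    - {"gripper": 100, "delta_pos": [-2, 0, 0], "dr": [0, 0, 0]}
    - {"gripper": 100, "delta_pos": [-4, 0, 0], "dr": [0, 0, 0]}
    - {"gripper": 100, "delta_pos": [-4, 0, 0], "dr": [0, 0, 0]}
    - {"gripper": 100, "delta_pos": [-3, 0, -2], "dr": [0, 0, 0]}
    - {"gripper": 100, "delta_pos": [-3, 0, -3], "dr": [0, 0, 0]}

```text
t: 6.5
ee_pos: [475.9, -156.8, 214.5]
orientation: [-0.266, 1.552, 0.264]
ft_force: [-0.5, -0.5, 0.3]
width: 84.7
```

Emit:
apply_moves:
  increments:
    - {"gripper": 100, "delta_pos": [-3, 0, -2.5], "dr": [0, 0, 0]}
    - {"gripper": 100, "delta_pos": [-3, 0, -2.5], "dr": [0, 0, 0]}
    - {"gripper": 100, "delta_pos": [0, 0, 0], "dr": [0, 0, 0]}
    - {"gripper": 100, "delta_pos": [0, 0, 0], "dr": [0, 0, 0]}
    - {"gripper": 100, "delta_pos": [0, 0, 0], "dr": [0, 0, 0]}

```text
t: 6.92
ee_pos: [427.2, -173.2, 272.1]
orientation: [-0.264, 1.554, 0.263]
ft_force: [0.6, -0.3, -1.3]
width: 87.8
```

```bash
python3 -c "
from h import *
st()
d=grab('wrist');save(d['img'],'w2.png')
for p in ((479.8,-155.9,22),(636.5,-98,85)):print(px(d,p))"
```

```text
t 6.92 p [ 427.2 -173.2  272.1] yaw 1.907 x [ 0. -0. -1.] q1,q6 [-0.411 -2.318] F [ 0.6 -0.3 -1.3] M [ 0.13 -0.11 -0.06] w 87.8
(np.float64(316.0429425964351), np.float64(214.0169886642779))
(np.float64(318.5058678586177), np.float64(356.2360380672928))
```

View pics/w2.png

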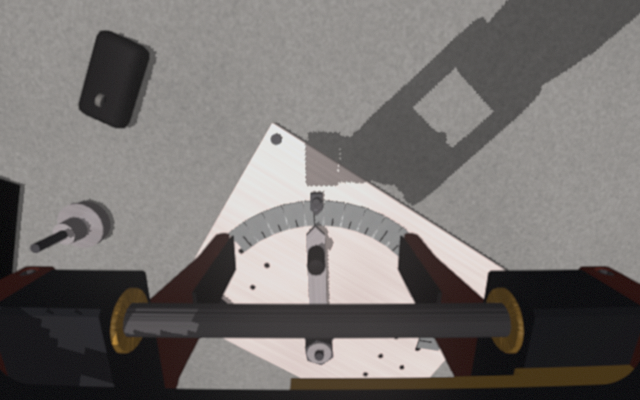

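The lever at about (317,230) now points at the tab at about (316,212), and the nut is visible at (319,353). Next I'll enlarge the tip and the nut.

```bash
python3 -c "
from h import *
d=load('wrist');i=d['img']
a=cv2.resize(i[185:285,285:350],None,fx=6,fy=6,interpolation=cv2.INTER_CUBIC)
b=cv2.resize(i[336:376,290:350],None,fx=6,fy=6,interpolation=cv2.INTER_CUBIC)
b=np.vstack([b,np.zeros((360,360,3),np.uint8)])
save(np.hstack([a,b]),'w3.png')"
```

```text
(no output)
```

View pics/w3.png

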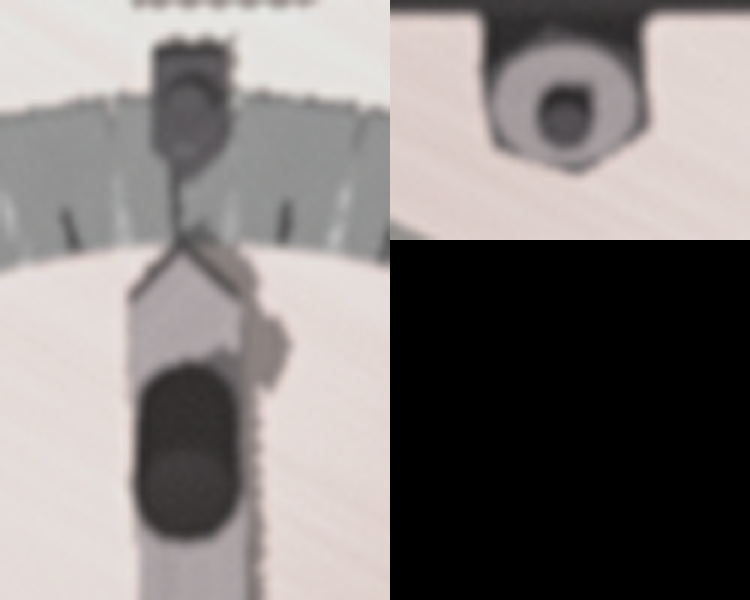

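```bash
python3 -c "
from h import *
d=load('wrist')
P=w(d,319.2,354.7,85);print('piv',P)
Q=np.array([636.7,-97.9,85])
for n,p in dict(tab=(315.3,213.7,22),lev=(315.2,225.8,32)).items():
  q=w(d,*p)
  for B in(P,Q):
    v=q-B;print(n,q.round(1),np.hypot(*v[:2]).round(1),(np.arctan2(v[1],v[0])%6.2832).round(4))
for x,y in((577,172),(495,150),(648,125)):
  q=w(d,290+(x-390)/6,336+y/6,74);v=q-P;print('corner',q.round(1),np.hypot(*v[:2]).round(1),np.arctan2(v[1],v[0])%(np.pi/3))
print(w(d,311,350),w(d,327,350),w(d,319,361))
"
```

```text
piv [634.01497061 -97.95051384  85.        ]
tab [ 479.7 -156.9   22. ] 165.2 3.5068
tab [ 479.7 -156.9   22. ] 167.7 3.5014
lev [ 492.  -152.8   32. ] 152.2 3.51
lev [ 492.  -152.8   32. ] 154.7 3.5041
corner [656.9 -87.1  74. ] 25.3 0.4425382251789936
corner [ 657.2 -105.8   74. ] 24.5 0.7201899404625215
corner [640.2 -76.8  74. ] 22.1 0.24101339493776464
[ 636.05569207 -108.21240367   78.26525615] [628.16010302 -89.51802207  79.82860212] [649.04803537 -92.88832073  77.93138456]
```

Emit:
apply_moves:
  increments:
    - {"gripper": 100, "delta_pos": [0, 0, 3.4], "dr": [0, 0, 0]}
    - {"gripper": 100, "delta_pos": [0, 0, 3.4], "dr": [0, 0, 0]}
    - {"gripper": 100, "delta_pos": [0, 0, 3.4], "dr": [0, 0, 0]}
    - {"gripper": 100, "delta_pos": [0, 0, 3.4], "dr": [0, 0, 0]}
    - {"gripper": 100, "delta_pos": [0, 0, 3.4], "dr": [0, 0, 0]}

```text
t: 7.38
ee_pos: [589.1, -115.7, 269.8]
orientation: [-0.264, 1.558, 0.266]
ft_force: [0.8, -0.2, 0.3]
width: 87.7
```

Emit:
apply_moves:
  increments:
    - {"gripper": 100, "delta_pos": [0, 0, 3.4], "dr": [0, 0, 0]}
    - {"gripper": 100, "delta_pos": [0, 0, 3.4], "dr": [0, 0, 0]}
    - {"gripper": 100, "delta_pos": [0, 0, 3.4], "dr": [0, 0, 0]}
    - {"gripper": 100, "delta_pos": [0, 0, 3.4], "dr": [0, 0, 0]}
    - {"gripper": 100, "delta_pos": [0, 0, 0], "dr": [0, 0, 0]}

```text
t: 7.8
ee_pos: [720.3, -69.1, 268.4]
orientation: [-0.265, 1.555, 0.267]
ft_force: [-1.5, -0.2, -0.1]
width: 88.1
```

```bash
python3 -c "
from h import *
st()
d=grab('wrist');u,v=px(d,(636.5,-98,80));print(u,v);u,v=int(u),int(v);x0=u-40;y0=max(v-35,0)
print('origin',x0,y0);save(cv2.resize(d['img'][y0:y0+70,x0:x0+80],None,fx=8,fy=8,interpolation=cv2.INTER_CUBIC),'w4.png')"
```

```text
t 7.8 p [720.3 -69.1 268.4] yaw 1.91 x [-0.001  0.001 -1.   ] q1,q6 [-0.113 -2.023] F [-1.5 -0.2 -0.1] M [ 0.09 -0.09 -0.02] w 88.1
317.1198035915261 95.15950938249827
origin 277 60
```

View pics/w4.png

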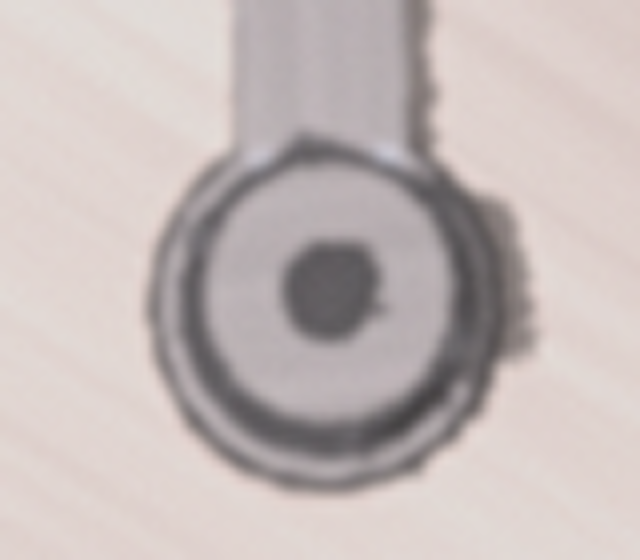

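```bash
python3 -c "
from h import *
d=load('wrist');f=lambda x,y,z:w(d,277+x/8,60+y/8,z)
P=f(330,293,85);T=f(328,292,79);print(P,T,w(d,277+400/8,60+300/8),w(d,277+250/8,60+300/8))
for p in((305,135),(300,140)):
  for z in (74,77):
    v=f(*p,z)-P;print(np.hypot(*v[:2]),np.arctan2(v[1],v[0])%(2*np.pi),(np.arctan2(v[1],v[0])+np.pi/6)%(np.pi/3))
st((P[0],P[1],120))"
```

```text
[637.66745801 -96.42397057  85.        ] [637.37504096 -96.75169498  79.        ] [635.24605488 -87.90330783  78.3888841 ] [ 641.53759468 -105.65421052   79.13339608]
19.757532727523976 3.6374378367093168 1.0194439587178221
19.46415449433061 3.639424214665024 1.0214303366735293
19.281547577171835 3.6744405994969984 0.009249170308906152
18.993787228230445 3.676715420189619 0.011523991001526568
t 7.85 p [717.8 -70.1 268.3] yaw 1.91 x [-0.004  0.001 -1.   ] q1,q6 [-0.114 -2.024] F [-0.7 -0.2 -0.5] M [ 0.14 -0.11 -0.01] w 88.0
delta cm [14.86  0.16 -8.39]
```

Emit:
apply_moves:
  increments:
    - {"gripper": 100, "delta_pos": [2.9, 0.03, -1.68], "dr": [0, 0, 0]}
    - {"gripper": 100, "delta_pos": [2.9, 0.03, -1.68], "dr": [0, 0, 0]}
    - {"gripper": 100, "delta_pos": [2.9, 0.03, -1.68], "dr": [0, 0, 0]}
    - {"gripper": 100, "delta_pos": [2.9, 0.03, -1.68], "dr": [0, 0, 0]}
    - {"gripper": 100, "delta_pos": [2.9, 0.03, -1.68], "dr": [0, 0, 0]}

```text
t: 8.27
ee_pos: [633.8, -98.6, 124.8]
orientation: [-0.264, 1.557, 0.265]
ft_force: [1.0, 0.3, -0.2]
width: 88.1
```

Emit:
apply_moves:
  increments:
    - {"gripper": 100, "delta_pos": [0, 0, 0], "dr": [-0.085, 0, 0]}
    - {"gripper": 100, "delta_pos": [0, 0, 0], "dr": [-0.085, 0, 0]}
    - {"gripper": 100, "delta_pos": [0, 0, 0], "dr": [0, 0, 0]}
    - {"gripper": 100, "delta_pos": [0, 0, 0], "dr": [0, 0, 0]}
    - {"gripper": 100, "delta_pos": [0, 0, 0], "dr": [0, 0, 0]}

```text
t: 8.68
ee_pos: [636.0, -98.6, 127.0]
orientation: [-0.395, 1.535, 0.395]
ft_force: [0.8, -0.1, 0.4]
width: 87.6
```

```bash
python3 -c "
from h import *
st((637,-97.4,57))"
```

```text
t 8.68 p [636.  -98.6 127. ] yaw 2.075 x [-0.001  0.    -1.   ] q1,q6 [-0.172 -2.247] F [ 0.8 -0.1  0.4] M [ 0.1  -0.08 -0.03] w 87.6
delta cm [7.   0.05 0.15]
```

Emit:
apply_moves:
  increments:
    - {"gripper": 100, "delta_pos": [2.4, 0.05, 0.15], "dr": [0, 0, 0]}
    - {"gripper": 100, "delta_pos": [2.4, 0, 0], "dr": [0, 0, 0]}
    - {"gripper": 100, "delta_pos": [2.2, 0, 0], "dr": [0, 0, 0]}
    - {"gripper": 60, "delta_pos": [0, 0, 0], "dr": [0, 0, 0]}
    - {"gripper": 60, "delta_pos": [0, 0, 0], "dr": [0, 0, 0]}

```text
t: 9.1
ee_pos: [636.6, -97.3, 56.5]
orientation: [-0.395, 1.536, 0.397]
ft_force: [0.3, 0.3, 0.1]
width: 78.0
```

Emit:
apply_moves:
  increments:
    - {"gripper": 50, "delta_pos": [0, 0, 0], "dr": [0, 0, 0]}
    - {"gripper": 50, "delta_pos": [0, 0, 0], "dr": [0, 0, 0]}
    - {"gripper": 50, "delta_pos": [0, 0, 0], "dr": [0, 0, 0]}
    - {"gripper": 50, "delta_pos": [0, 0, 0], "dr": [0, 0, 0]}
    - {"gripper": 50, "delta_pos": [0, 0, 0], "dr": [0, 0, 0]}

```text
t: 9.52
ee_pos: [637.8, -97.6, 58.1]
orientation: [-0.397, 1.533, 0.396]
ft_force: [-0.1, 0.3, -0.8]
width: 45.7
```

```bash
python3 -c "
from h import *
st((637,-97.4,57))"
```

```text
t 9.52 p [637.8 -97.6  58.1] yaw 2.077 x [ 0.001 -0.    -1.   ] q1,q6 [-0.17  -2.247] F [-0.1  0.3 -0.8] M [ 0.05 -0.14 -0.02] w 45.7
delta cm [ 0.11  0.06 -0.07]
```

Emit:
apply_moves:
  increments:
    - {"gripper": 0, "delta_pos": [0.1, 0.05, 0], "dr": [0, 0, 0]}
    - {"gripper": 0, "delta_pos": [0, 0, 0], "dr": [0, 0, 0]}
    - {"gripper": 0, "delta_pos": [0, 0, 0], "dr": [0, 0, 0]}
    - {"gripper": 0, "delta_pos": [0, 0, 0], "dr": [0, 0, 0]}
    - {"gripper": 0, "delta_pos": [0, 0, 0], "dr": [0, 0, 0]}

```text
t: 9.93
ee_pos: [637.1, -97.0, 56.3]
orientation: [-0.397, 1.534, 0.397]
ft_force: [-0.3, 0.4, 2.1]
width: 33.9
```

```bash
python3 -c "
from h import *
st((637,-97.4,57))"
```

```text
t 9.93 p [637.1 -97.   56.3] yaw 2.077 x [-0.  0. -1.] q1,q6 [-0.17  -2.247] F [-0.3  0.4  2.1] M [ 0.17  0.   -0.03] w 33.9
delta cm [-0.07 -0.03 -0.03]
```

Emit:
apply_moves:
  increments:
    - {"gripper": 0, "delta_pos": [0.023, 0, 0], "dr": [0.12, 0, 0]}
    - {"gripper": 0, "delta_pos": [0.023, 0, 0], "dr": [0.12, 0, 0]}
    - {"gripper": 0, "delta_pos": [0.023, 0, 0], "dr": [0.12, 0, 0]}
    - {"gripper": 0, "delta_pos": [0.023, 0, 0], "dr": [0.12, 0, 0]}
    - {"gripper": 0, "delta_pos": [0.023, 0, 0], "dr": [0.12, 0, 0]}

```text
t: 10.35
ee_pos: [637.1, -97.1, 55.2]
orientation: [0.078, 1.569, -0.078]
ft_force: [0.3, 0.3, 2.0]
width: 33.6
```

```bash
python3 -c "
from h import *
st((637,-97.4,57))"
```

```text
t 10.35 p [637.1 -97.1  55.2] yaw 1.471 x [-0. -0. -1.] q1,q6 [-0.17  -1.641] F [0.3 0.3 2. ] M [ 0.05 -0.03 -0.04] w 33.6
delta cm [-0.18 -0.03 -0.01]
```

Emit:
apply_moves:
  increments:
    - {"gripper": 0, "delta_pos": [0.021, 0, 0], "dr": [0.11, 0, 0]}
    - {"gripper": 0, "delta_pos": [0.021, 0, 0], "dr": [0.11, 0, 0]}
    - {"gripper": 0, "delta_pos": [0.021, 0, 0], "dr": [0.11, 0, 0]}
    - {"gripper": 0, "delta_pos": [0.021, 0, 0], "dr": [0.11, 0, 0]}
    - {"gripper": 0, "delta_pos": [0.021, 0, 0], "dr": [0.11, 0, 0]}

```text
t: 10.77
ee_pos: [637.1, -97.2, 54.1]
orientation: [0.508, 1.51, -0.508]
ft_force: [-0.2, -0.5, 2.1]
width: 34.1
```

```bash
python3 -c "
from h import *
st()"
```

```text
t 10.77 p [637.1 -97.2  54.1] yaw 0.922 x [-0. -0. -1.] q1,q6 [-0.17  -1.091] F [-0.2 -0.5  2.1] M [-0.08  0.01  0.08] w 34.1
```

Emit:
apply_moves:
  increments:
    - {"gripper": 0, "delta_pos": [0.004, 0, 0], "dr": [0.02, 0, 0]}
    - {"gripper": 0, "delta_pos": [0.004, 0, 0], "dr": [0.02, 0, 0]}
    - {"gripper": 0, "delta_pos": [0.004, 0, 0], "dr": [0.02, 0, 0]}
    - {"gripper": 0, "delta_pos": [0.004, 0, 0], "dr": [0.02, 0, 0]}
    - {"gripper": 0, "delta_pos": [0.004, 0, 0], "dr": [0.02, 0, 0]}

```text
t: 11.18
ee_pos: [637.1, -97.2, 53.9]
orientation: [0.582, 1.491, -0.582]
ft_force: [-1.0, -2.4, 3.1]
width: 33.9
```

```bash
python3 -c "
from h import *
st()"
```

```text
t 11.18 p [637.1 -97.2  53.9] yaw 0.826 x [-0. -0. -1.] q1,q6 [-0.17  -0.996] F [-1.  -2.4  3.1] M [-0.32  0.07  0.  ] w 33.9
```

Emit:
apply_moves:
  increments:
    - {"gripper": 0, "delta_pos": [0.004, 0, 0], "dr": [0.02, 0, 0]}
    - {"gripper": 0, "delta_pos": [0.004, 0, 0], "dr": [0.02, 0, 0]}
    - {"gripper": 0, "delta_pos": [0.004, 0, 0], "dr": [0.02, 0, 0]}
    - {"gripper": 0, "delta_pos": [0.004, 0, 0], "dr": [0.02, 0, 0]}
    - {"gripper": 0, "delta_pos": [0.004, 0, 0], "dr": [0.02, 0, 0]}

```text
t: 11.6
ee_pos: [637.1, -97.2, 53.7]
orientation: [0.66, 1.468, -0.661]
ft_force: [-1.6, -2.9, 2.7]
width: 34.1
```

```bash
python3 -c "
from h import *
o,M=st();print(np.round(o['joint_torque'],2))"
```

```text
t 11.6 p [637.1 -97.2  53.7] yaw 0.725 x [-0. -0. -1.] q1,q6 [-0.17  -0.895] F [-1.6 -2.9  2.7] M [-0.53  0.15  0.12] w 34.1
[  1.85 -60.16 -20.19   0.72  -0.26  -0.27]
```

Emit:
apply_moves:
  increments:
    - {"gripper": 0, "delta_pos": [0.004, 0, 0], "dr": [0.02, 0, 0]}
    - {"gripper": 0, "delta_pos": [0.004, 0, 0], "dr": [0.02, 0, 0]}
    - {"gripper": 0, "delta_pos": [0.004, 0, 0], "dr": [0.02, 0, 0]}
    - {"gripper": 0, "delta_pos": [0.004, 0, 0], "dr": [0.02, 0, 0]}
    - {"gripper": 0, "delta_pos": [0.004, 0, 0], "dr": [0.02, 0, 0]}

```text
t: 12.02
ee_pos: [637.1, -97.2, 53.5]
orientation: [0.738, 1.442, -0.738]
ft_force: [-1.0, -4.8, 3.7]
width: 33.8
```

```bash
python3 -c "
from h import *
o,M=st();print(np.round(o['joint_torque'],2))"
```

```text
t 12.02 p [637.1 -97.2  53.5] yaw 0.625 x [-0. -0. -1.] q1,q6 [-0.17  -0.795] F [-1.  -4.8  3.7] M [-0.68  0.21  0.08] w 33.8
[  2.56 -59.96 -20.25   0.97  -0.35  -0.26]
```

Emit:
apply_moves:
  increments:
    - {"gripper": 0, "delta_pos": [0.004, 0, 0], "dr": [0.02, 0, 0]}
    - {"gripper": 0, "delta_pos": [0.004, 0, 0], "dr": [0.02, 0, 0]}
    - {"gripper": 0, "delta_pos": [0.004, 0, 0], "dr": [0.02, 0, 0]}
    - {"gripper": 0, "delta_pos": [0.004, 0, 0], "dr": [0.02, 0, 0]}
    - {"gripper": 0, "delta_pos": [0.004, 0, 0], "dr": [0.02, 0, 0]}

```text
t: 12.43
ee_pos: [637.1, -97.2, 53.2]
orientation: [0.814, 1.413, -0.815]
ft_force: [-1.7, -4.4, 3.7]
width: 33.9
```

```bash
python3 -c "
from h import *
o,M=st();print(np.round(o['joint_torque'],2))"
```

```text
t 12.43 p [637.1 -97.2  53.2] yaw 0.525 x [-0. -0. -1.] q1,q6 [-0.17  -0.695] F [-1.7 -4.4  3.7] M [-0.82  0.33  0.  ] w 33.9
[  3.08 -59.81 -20.32   1.16  -0.44  -0.26]
```

Emit:
apply_moves:
  increments:
    - {"gripper": 0, "delta_pos": [0.004, 0, 0], "dr": [0.02, 0, 0]}
    - {"gripper": 0, "delta_pos": [0.004, 0, 0], "dr": [0.02, 0, 0]}
    - {"gripper": 0, "delta_pos": [0.004, 0, 0], "dr": [0.02, 0, 0]}
    - {"gripper": 0, "delta_pos": [0.004, 0, 0], "dr": [0.02, 0, 0]}
    - {"gripper": 0, "delta_pos": [0.004, 0, 0], "dr": [0.02, 0, 0]}

```text
t: 12.85
ee_pos: [637.0, -97.2, 53.0]
orientation: [0.891, 1.381, -0.891]
ft_force: [-3.1, -5.0, 3.1]
width: 34.2
```

```bash
python3 -c "
from h import *
o,M=st();print(np.round(o['joint_torque'],2))"
```

```text
t 12.85 p [637.  -97.2  53. ] yaw 0.425 x [-0. -0. -1.] q1,q6 [-0.17  -0.595] F [-3.1 -5.   3.1] M [-0.86  0.36  0.04] w 34.2
[  3.11 -59.78 -20.34   1.17  -0.46  -0.26]
```

Emit:
apply_moves:
  increments:
    - {"gripper": 0, "delta_pos": [0.004, 0, 0], "dr": [0.02, 0, 0]}
    - {"gripper": 0, "delta_pos": [0.004, 0, 0], "dr": [0.02, 0, 0]}
    - {"gripper": 0, "delta_pos": [0.004, 0, 0], "dr": [0.02, 0, 0]}
    - {"gripper": 0, "delta_pos": [0.004, 0, 0], "dr": [0.02, 0, 0]}
    - {"gripper": 0, "delta_pos": [0.004, 0, 0], "dr": [0.02, 0, 0]}

```text
t: 13.27
ee_pos: [637.1, -97.4, 52.9]
orientation: [0.965, 1.346, -0.966]
ft_force: [-3.0, -5.9, 5.4]
width: 33.6
```

```bash
python3 -c "
from h import *
o,M=st();print(np.round(o['joint_torque'],2))"
```

```text
t 13.27 p [637.1 -97.4  52.9] yaw 0.327 x [-0.    -0.001 -1.   ] q1,q6 [-0.17  -0.496] F [-3.  -5.9  5.4] M [-0.98  0.38  0.65] w 33.6
[  2.95 -59.37 -20.19   1.71  -0.49   0.31]
```

Mz has jumped to 0.65 N m and joint 6 torque has jumped with it, so the nut is at the hard stop. I'll ease back a little, release and lift.

Emit:
apply_moves:
  increments:
    - {"gripper": 0, "delta_pos": [0, 0, 0], "dr": [-0.02, 0, 0]}
    - {"gripper": 0, "delta_pos": [0, 0, 0], "dr": [0, 0, 0]}
    - {"gripper": 100, "delta_pos": [0, 0, 0], "dr": [0, 0, 0]}
    - {"gripper": 100, "delta_pos": [0, 0, 0], "dr": [0, 0, 0]}
    - {"gripper": 100, "delta_pos": [0, 0, 0], "dr": [0, 0, 0]}

```text
t: 13.68
ee_pos: [637.3, -96.5, 52.6]
orientation: [0.951, 1.354, -0.95]
ft_force: [0.5, -0.3, 0.3]
width: 50.5
```

Emit:
apply_moves:
  increments:
    - {"gripper": 100, "delta_pos": [0, 0, 0], "dr": [0, 0, 0]}
    - {"gripper": 100, "delta_pos": [0, 0, 0], "dr": [0, 0, 0]}
    - {"gripper": 100, "delta_pos": [0, 0, 0], "dr": [0, 0, 0]}
    - {"gripper": 100, "delta_pos": [-2, 0, 0], "dr": [0, 0, 0]}
    - {"gripper": 100, "delta_pos": [-4, 0, 0], "dr": [0, 0, 0]}

```text
t: 14.1
ee_pos: [633.7, -96.4, 108.7]
orientation: [0.948, 1.362, -0.954]
ft_force: [-0.1, -0.3, 0.1]
width: 83.5
```

Emit:
apply_moves:
  increments:
    - {"gripper": 100, "delta_pos": [-4, 0, 0], "dr": [0, 0, 0]}
    - {"gripper": 100, "delta_pos": [-4, 0, 0], "dr": [0, 0, 0]}
    - {"gripper": 100, "delta_pos": [-4, 0, 0], "dr": [0, 0, 0]}
    - {"gripper": 100, "delta_pos": [-4, 0, 0], "dr": [0, 0, 0]}
    - {"gripper": 100, "delta_pos": [-3, 0, 0], "dr": [0, 0, 0]}

```text
t: 14.52
ee_pos: [637.7, -97.1, 306.8]
orientation: [0.951, 1.35, -0.948]
ft_force: [1.5, -0.2, -0.8]
width: 87.9
```

```bash
python3 -c "
from h import *
st()
d=grab('wrist')
for p in ((479.8,-155.9,22),(636.5,-98,75)):print(np.round(px(d,p)))
c=grab('top')
for p in ((479.8,-155.9,22),(636.5,-98,75)):print(np.round(px(c,p)))
save(d['img'],'w5.png')"
```

```text
t 14.52 p [637.7 -97.1 306.8] yaw 0.347 x [ 0.004 -0.    -1.   ] q1,q6 [-0.17  -0.517] F [ 1.5 -0.2 -0.8] M [-0.02 -0.14 -0.01] w 87.9
[192. 168.]
[314. 175.]
[372. 221.]
[356. 169.]
```

```bash
python3 -c "
from h import *
d=load('wrist');i=d['img'];a=lambda x0,y0,W:cv2.resize(i[y0:y0+60,x0:x0+W],None,fx=8,fy=8,interpolation=cv2.INTER_CUBIC)
save(np.hstack([a(168,140,50),a(289,145,50)]),'w6.png')"
```

```text
(no output)
```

View pics/w6.png

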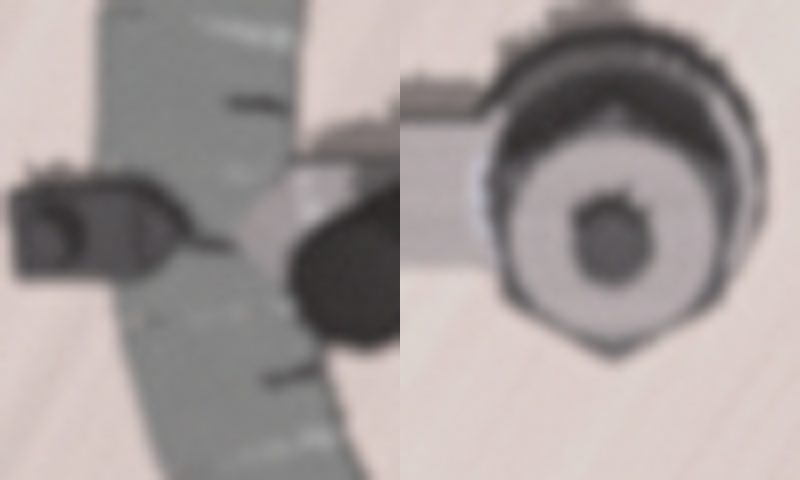

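```bash
python3 -c "
from h import *
d=load('wrist');P=w(d,315.5,174.75,85);print(P)
for n,p in dict(tab=(191.75,169.4,22),lev=(197.4,169.75,32)).items():
  for B in (P,np.array([636.9,-97.5,0])):
    q=w(d,*p);v=q-B;print(n,q.round(1),np.hypot(*v[:2]).round(1),(np.arctan2(v[1],v[0])%6.2832).round(4))
print([w(d,u,v)[2].round(1) for u,v in((305,175),(325,175),(315,184),(315,164))])"
```

```text
[637.14835795 -96.01578251  85.        ]
tab [ 480.4 -157.2   22. ] 168.2 3.5139
tab [ 480.4 -157.2   22. ] 167.5 3.5062
lev [ 490.7 -152.2   32. ] 156.9 3.5079
lev [ 490.7 -152.2   32. ] 156.1 3.4996
[np.float64(76.1), np.float64(75.1), np.float64(73.7), np.float64(76.9)]
```

```bash
python3 -c "
from h import *
print(ctrl.close_job())"
```

```text
the job is handed in; nothing more can be done
None
```

I swung the lever onto the index tab by its grip, screwed the nut home and handed the job in at about 14.6 s of the 64 s. No verdict was reported.

- **Lever:** after the swing, with the nut still loose, the wrist picture put its point about 0.4 mm from the tab's point along the arc. After I released the nut, a last picture put it about 1 mm off, against the 5 mm limit.
- **Nut:** I turned it clockwise about 1.75 rad in one grip. The last 0.65 rad went in 0.1 rad steps, until the moment about the vertical jumped from about 0.04 to 0.65 N m. I eased back 0.02 rad and let go.
- **Seating check:** the nut's top read about 75 mm above the bench, down from about 79 mm. That fits fully home and matches the 3.3 mm expected from the turn. The depth readings scatter by about 1.5 mm, so the torque jump is the stronger evidence.
- **Brief excess torque:** the 0.65 N m peak slightly exceeds the roughly 0.6 N m that starts to drag the lever. The final picture shows no shift beyond measuring error.
- **Rest of the bench:** the gripper was open and well clear, at about 307 mm, when I handed in. I saw no sign of contact with anything else, but I did not re-measure the other objects. The tab read within about 1.5 mm of its first reading.

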